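Sort rattling cartridges from solid ones

TASK

Some of the three sealed cartridges on the grey carrier have a loose piece inside that can only be felt rolling when the cartridge is tilted end to end. Put each cartridge that rattles in the red tray and each solid one in the blue tray, set down gently and lying flat on the tray's floor the same way up as it started, and leave everything else where it stands.

Things in the scene. Friction and masses are not known exactly. Their poses are not given: they have to be found in the camera images.
- cart_a_mid (a point): Sealed opaque cartridge, a box lying flat, 110 long, 46 wide, 44 mm high, white with teal ends, 0.32-0.44 kg. All look alike. One or two of the three are faulty: a 0.21 kg ball in them rolls along the length, up to 67 mm, at tilts over 10 degrees and stays there when slowly levelled (balance shift 0.12 N m end to end). The rest are solid. Weight tells nothing. Point: the box's centre, half-way up; x along its length, z up.
- cart_b_mid (a point): Sealed opaque cartridge, a box lying flat, 110 long, 46 wide, 44 mm high, white with teal ends, 0.32-0.44 kg. All look alike. One or two of the three are faulty: a 0.21 kg ball in them rolls along the length, up to 67 mm, at tilts over 10 degrees and stays there when slowly levelled (balance shift 0.12 N m end to end). The rest are solid. Weight tells nothing. Point: the box's centre, half-way up; x along its length, z up.
- cart_c_mid (a point): Sealed opaque cartridge, a box lying flat, 110 long, 46 wide, 44 mm high, white with teal ends, 0.32-0.44 kg. All look alike. One or two of the three are faulty: a 0.21 kg ball in them rolls along the length, up to 67 mm, at tilts over 10 degrees and stays there when slowly levelled (balance shift 0.12 N m end to end). The rest are solid. Weight tells nothing. Point: the box's centre, half-way up; x along its length, z up.
- cart_a: The same cartridge; origin at the centre of its underside, x along its length, z up.
- cart_b: The same cartridge; origin at the centre of its underside, x along its length, z up.
- cart_c: The same cartridge; origin at the centre of its underside, x along its length, z up.
- carrier: Grey plate, fixed, 150 (x) x 250 (y) mm, 6 mm thick, on which the cartridges start side by side, 85 mm apart along its y, lengthwise along its x. Flat black stripes mark the places. Origin: centre of its underside.
- red_tray: Red open tray, fixed: 160 (its x) x 240 (its y) mm outside, walls and floor 5 mm thick, 32 mm high overall. Origin: centre of its underside; z up. Holds two cartridges side by side, each lengthwise along the tray's x at about y = +-55 mm. For faulty (rattling) cartridges.
- blue_tray: Blue open tray, fixed: 160 (its x) x 240 (its y) mm outside, walls and floor 5 mm thick, 32 mm high overall. Origin: centre of its underside; z up. Holds two cartridges side by side, each lengthwise along the tray's x at about y = +-55 mm. For sound (solid) cartridges.
- amber_bottle: Bystander: brown glass bottle with a white cap, 52 mm across, 115 mm tall. Origin: centre of its underside. Leave it alone.
- jar: Bystander: white jar with a blue cap, 56 mm across, 70 mm tall. Origin: centre of its underside. Leave it alone.
- beaker: Bystander: clear open beaker, 64 mm across, 75 mm tall. Origin: centre of its underside. Leave it alone.
- mouse: Bystander: black computer mouse, 105 x 60 x 30 mm. Origin: centre of its underside. Leave it alone.
- vial_block: Bystander: teal block of small vials, 110 x 70 mm, 55 mm tall with the vials. Origin: centre of its underside. Leave it alone.

How it is judged:
By the outcome, as a careful person would: the job done as asked, in the order asked, and still so for the second after the job is handed in, with the robot touching nothing.
It also fails if it takes over 72 s, if anything falls off the work surface, if the arm or the gripper's body presses on something with over 40 N, if the wrist force passes 120 N, or if a joint passes its speed limit or range.

ROBOT

A 7-joint arm with a two-finger parallel gripper is mounted at the origin on the work surface. World frame = base frame: x ahead of the robot, y to its left, z up, the work surface at z = 0. Lengths are in m, angles in rad, forces in N, time in s.
With the tool pointing down it reaches from about 0.4 to 0.85 m from the base axis. Payload 4.5 kg.
Tool frame: the origin (TCP) lies at the very end of the fingers, on their centre line; the grasp point (between the pads) lies 19 mm behind it (r.pinch_z is the distance from the TCP to the grasp point, in m); x points along the fingers, y is the direction in which the jaws open and shut, and the axes are right-handed (so a half turn about x gives the same grasp; the last joint's range is limited). The gripper opens to 88 mm and grips with 3 to 60 N. Pads are 18 mm wide; open, the fingers measure 123 mm over their backs; the gripper's body (75 mm by 187 mm) begins 45 mm behind the grasp point.
Start: joints at [-1.308, 0.689, -0.195, 1.565, 0.157, 0.902, -0.215], TCP at [0.142, 0.609, 0.239] pointing down, gripper open.
Joint ranges: [-3.01, 3.01], [-0.46, 2.08], [-1.47, 1.51], [0.13, 2.56], [-1, 4.14], [0.04, 2.09], [-2.66, 2.66]. Speed limits (rad/s): [2.57, 2.57, 3.14, 3.14, 3.14, 3.14, 3.14].

INTERFACE

Orientations are given as a unit quaternion [x, y, z, w].
In Python, from plant import telemetry, cams, job, r gives the robot as it stands.
- The arm moves only by the tool send_rows, never from a script. Its argument "commands" is one flat list of numbers, 7 for each row, row after row: the shift along the world's x, y, z as a fraction of full scale, then the turn, a rotation vector about the world's x, y, z as a fraction of full scale, then the closure, from 0 (fully open) to 1 (shut). In form: [dx, dy, dz, wx, wy, wz, claw, dx, dy, dz, wx, wy, wz, claw, ...]. A call has 1 to 12 rows; each row shifts and turns the pose as measured when the row begins; what a row does not reach is not made up. Full scale, the value 1, is 250 mm for a shift and 90 degrees for a turn. A row lasts 1/10 s, in which the tool goes at most 50 mm and 8.59 degrees, less where a joint would pass 70% of its speed; a pose out of reach is approached as far as the arm can. A call with a number of a shift or a turn outside -1 to 1 is refused whole. A call with a gripper value outside its range is refused whole. The fingers move at their own pace and stop on an object; "newtons" is the grip in N (left out, the last holds). Time passes only in rows, so rows that do not move let the fingers close. It gives the time, the measured TCP pose, the force and the opening at its end, in the units of the state.
- telemetry.get_state(): the state, without advancing time (a new reading comes with each control period).
- cams.snapshot(name): name is "scene" or "side" or "wrist"; returns a dict with "image" (420x560x3 uint8, blue, green, red), "intrinsics" (3x3 intrinsics, pixels), "world_to_cam" (4x4, takes a point from world to camera coordinates). Camera axes: x right, y down, z forward; pixel columns grow to the right and rows downward; lengths in m; the calibration is good to about 2 mm. A picture is of the moment at which its call begins. There is no depth.
- job.finish_job(): hands the job in, once; it reports no verdict.
The state is a dict: "clock": time; "q": joint angles; "qd": joint speeds; "joint_torque": joint torques, N m; "tool_pos": TCP position; "eef_rot": TCP orientation; "contact_force": force on the tool from outside, world axes, zero at the start; "moment": the same for the moment, N m; "opening": opening from 0.0 (shut) to 1.0 (fully open).
Only numpy, scipy, OpenCV 4.12 (cv2) and the standard library are available. Lean on these libraries where they do the work, as an engineer would, in place of code of your own. Each camera call takes 0.05 s, during which the arm holds its last target.

## Working session

There is one attempt and no reset: what is moved stays moved. The work goes in short steps, Python scripts to look and compute and a tool call to move; the robot and the scene stay as the last step left them, time stands still between calls to the robot, and variables do not carry over. Pictures are saved under pics/ and viewed, and the job is handed in when it is done.

Besides the shell and the picture viewer there is one more tool, called after ">>>" in YAML: its name, and indented under it one key for each argument. send_rows: Moves the arm, as the interface text tells. Its arguments: {"type":"object","properties":{"commands":{"type":"array"},"newtons":{"type":"number"}},"required":["commands"]}

```bash
ls; mkdir -p pics; python3 - <<'E'
from plant import telemetry, cams, job, r
import cv2
s=telemetry.get_state(); print(s); print(r.pinch_z)
for n in("scene","side","wrist"):
    c=cams.snapshot(n); cv2.imwrite(f"pics/{n}0.png",c["image"]); print(n,c["intrinsics"],c["world_to_cam"])
E
```

```text
pics
{'clock': 0.0, 'q': array([-1.30818843,  0.69000561, -0.19454748,  1.56631439,  0.15729348,
        0.90248187, -0.2151207 ]), 'qd': array([ 0.0016514 , -0.0011219 ,  0.00152522, -0.00019203,  0.00059051,
       -0.00163806,  0.00076284]), 'joint_torque': array([ 1.93484993e-04, -5.27574062e+01, -1.26706034e+00, -1.53422356e+01,
       -5.27453574e-02,  6.59755271e-03,  1.71275692e-04]), 'tool_pos': array([0.14164763, 0.60810426, 0.23790528]), 'eef_rot': array([ 0.08004957,  0.70252555, -0.08133177,  0.70244933]), 'contact_force': array([-0.75220186,  0.68301535, -0.92823241]), 'moment': array([-0.0310211 ,  0.00747264, -0.03963958]), 'opening': 1.0005608563070598}
0.0187
scene [[475.73035484   0.         280.45445234]
 [  0.         475.73035484 215.53842839]
 [  0.           0.           1.        ]] [[-0.8355342   0.54921716 -0.01559171  0.5004187 ]
 [ 0.41195137  0.6074271  -0.67921159 -0.23082532]
 [-0.36356384 -0.57392754 -0.73377688  1.47094742]
 [ 0.          0.          0.          1.        ]]
side [[518.60095497   0.         284.24202753]
 [  0.         518.60095497 213.67860506]
 [  0.           0.           1.        ]] [[-0.99514255 -0.0978089   0.0111684   0.61765039]
 [-0.07981644  0.73522092 -0.67311183  0.05885912]
 [ 0.05762509 -0.67073364 -0.73945637  1.35460193]
 [ 0.          0.          0.          1.        ]]
wrist [[329.96271557   0.         281.66553409]
 [  0.         329.96271557 206.42670572]
 [  0.           0.           1.        ]] [[ 2.27477021e-01  9.73783086e-01 -8.40020352e-04 -6.24428417e-01]
 [ 9.28742355e-01 -2.16695965e-01  3.00799760e-01 -4.10772562e-02]
 [ 2.92731690e-01 -6.92051957e-02 -9.53686950e-01  3.89028109e-01]
 [ 0.00000000e+00  0.00000000e+00  0.00000000e+00  1.00000000e+00]]
```

View pics/scene0.png

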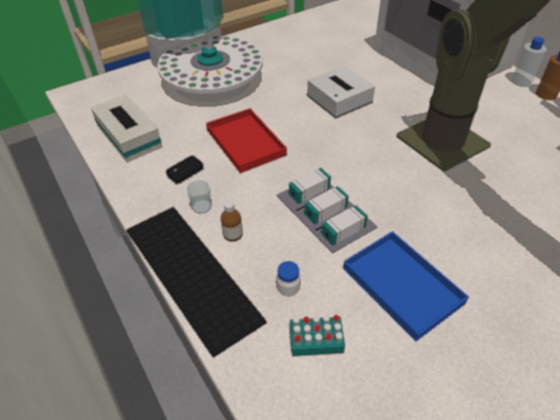

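View pics/side0.png

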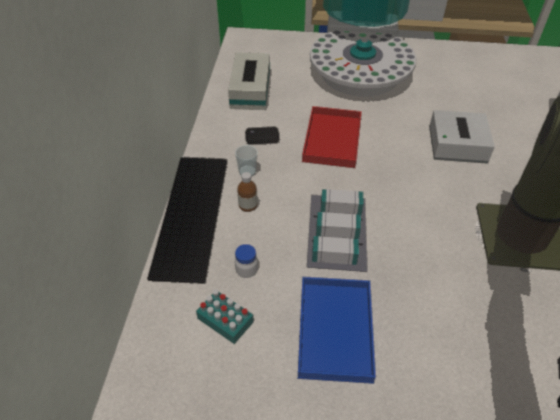

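View pics/wrist0.png

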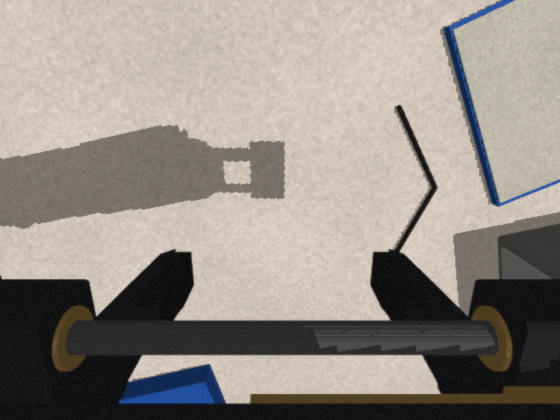

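```bash
cat > h.py <<'E'
import numpy as np, cv2
from plant import telemetry, cams
def cast(c,uv,z):
    K=c["intrinsics"];T=c["world_to_cam"];R=T[:3,:3];t=T[:3,3]
    o=-R.T@t; uv=np.atleast_2d(uv).astype(float)
    d=(R.T@np.linalg.inv(K)@np.c_[uv,np.ones(len(uv))].T).T
    return o+d*((z-o[2])/d[:,2])[:,None]
def proj(c,P):
    P=np.atleast_2d(P);K=c["intrinsics"];T=c["world_to_cam"]
    q=(K@(T[:3,:3]@P.T+T[:3,3:])).T
    return q[:,:2]/q[:,2:]
E
python3 - <<'E'
from h import *
for n in("scene","side"):
    c=cams.snapshot(n);im=c["image"];np.savez(f"{n}0.npz",**c)
    x,y,w,h=((270,150,120,110) if n=="scene" else (295,180,90,95))
    cv2.imwrite(f"pics/{n}crop.png",cv2.resize(im[y:y+h,x:x+w],None,fx=6,fy=6,interpolation=cv2.INTER_CUBIC))
    hsv=cv2.cvtColor(im,cv2.COLOR_BGR2HSV)
    H,S,V=cv2.split(hsv)
    for nm,m in(("red",((H<8)|(H>172))&(S>150)&(V>60)),("blue",(H>105)&(H<125)&(S>150)&(V>60)),("teal",(H>80)&(H<100)&(S>90))):
        cs,_=cv2.findContours(m.astype(np.uint8),cv2.RETR_EXTERNAL,cv2.CHAIN_APPROX_NONE)
        for k in cs:
            a=cv2.contourArea(k)
            if a<(1000 if nm!="teal" else 15):continue
            b=cv2.boundingRect(k)
            print(n,nm,a,b)
            if nm!="teal":
                p=cv2.approxPolyDP(cv2.convexHull(k),4,True)[:,0]
                for q in p: print(q,cast(c,q,0)[0][:2].round(3),cast(c,q,.032)[0][:2].round(3))
E
```

```text
scene red 2745.5 (207, 109, 79, 63)
[249 109] [ 0.406 -0.486] [ 0.428 -0.445]
[285 147] [ 0.418 -0.25 ] [ 0.439 -0.217]
[285 154] [ 0.436 -0.222] [ 0.457 -0.19 ]
[240 171] [ 0.587 -0.233] [ 0.603 -0.2  ]
[207 123] [ 0.559 -0.497] [ 0.576 -0.455]
scene blue 6393.0 (344, 233, 123, 107)
[390 233] [0.388 0.191] [0.411 0.209]
[466 296] [0.373 0.43 ] [0.397 0.439]
[416 339] [0.545 0.445] [0.562 0.454]
[344 267] [0.553 0.21 ] [0.57  0.227]
[348 259] [0.53  0.196] [0.548 0.214]
scene teal 767.0 (290, 318, 54, 37)
scene teal 179.5 (322, 222, 15, 23)
scene teal 28.5 (354, 206, 13, 21)
scene teal 158.5 (305, 202, 14, 22)
scene teal 21.5 (337, 187, 11, 21)
scene teal 131.0 (289, 183, 13, 20)
scene teal 20.0 (320, 169, 10, 19)
scene teal 114.5 (123, 139, 37, 18)
scene teal 301.0 (198, 47, 25, 19)
scene teal 2416.5 (139, 0, 83, 38)
side red 2635.0 (303, 108, 57, 59)
[313 108] [ 0.573 -0.494] [ 0.572 -0.45 ]
[359 112] [ 0.421 -0.49 ] [ 0.425 -0.446]
[353 166] [ 0.439 -0.224] [ 0.442 -0.188]
[303 160] [ 0.587 -0.234] [ 0.586 -0.198]
side blue 6338.0 (299, 279, 75, 100)
[303 284] [0.555 0.21 ] [0.554 0.232]
[319 279] [0.517 0.191] [0.518 0.214]
[367 282] [0.401 0.188] [0.406 0.211]
[373 376] [0.391 0.427] [0.396 0.442]
[330 378] [0.481 0.441] [0.483 0.456]
[299 370] [0.547 0.43 ] [0.547 0.445]
side teal 425.0 (197, 309, 55, 32)
side teal 107.5 (313, 212, 9, 49)
side teal 133.0 (353, 193, 10, 71)
side teal 32.5 (322, 190, 4, 21)
side teal 84.0 (230, 100, 35, 5)
side teal 318.0 (350, 40, 26, 19)
side teal 1577.5 (327, 0, 81, 26)
```

```bash
ls pics
```

```text
scene0.png
scenecrop.png
side0.png
sidecrop.png
wrist0.png
```

View pics/scenecrop.png

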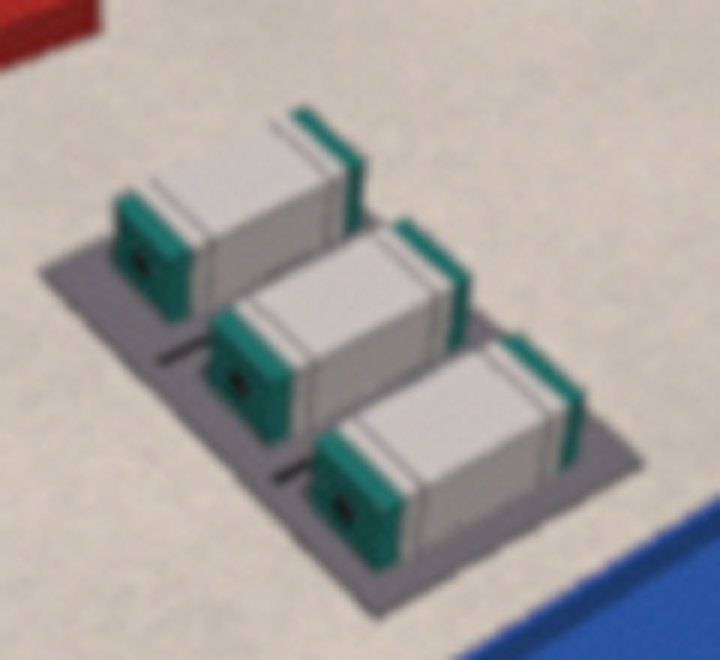

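View pics/sidecrop.png

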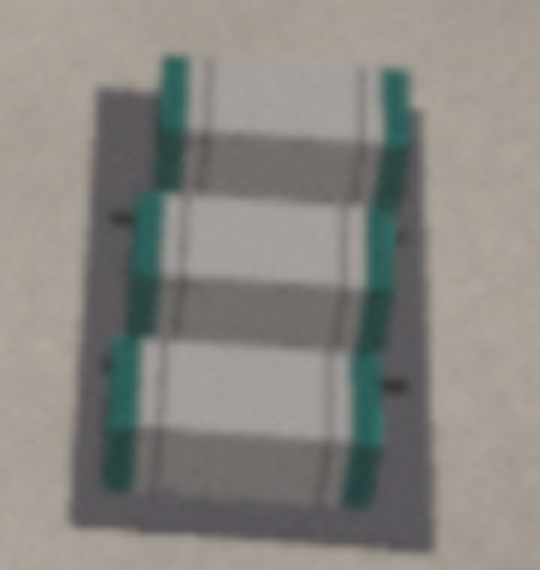

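```bash
python3 - <<'E'
from h import *
from scipy.spatial.transform import Rotation as R
sc=dict(np.load("scene0.npz"));sd=dict(np.load("side0.npz"))
f=lambda c,p,o,z:cast(c,np.array(p)/6.+np.array(o)-0.4,z)[:,:2].round(4).tolist()
so=(270,150);io=(295,180)
print("carrier scene",f(sc,[(38,270),(378,620),(643,463)],so,.006))
print("carrier side",f(sd,[(98,88),(70,525),(432,548),(424,108)],io,.006))
# top quads z=.05
print("S near",f(sc,[(318,430),(408,490),(586,397),(510,335)],so,.05))
print("S mid",f(sc,[(213,312),(298,365),(470,280),(400,220)],so,.05))
print("S far",f(sc,[(115,195),(190,248),(365,162),(300,106)],so,.05))
print("D near",f(sd,[(115,338),(108,430),(382,442),(380,352)],io,.05))
print("D mid",f(sd,[(137,193),(131,278),(396,290),(393,205)],io,.05))
print("D far",f(sd,[(165,57),(160,130),(410,143),(408,68)],io,.05))
s=telemetry.get_state();M=R.from_quat(s["eef_rot"]).as_matrix();print(M.round(3))
# trays: fit sides by line per side at own height
for nm,c0,yaw in(("red",(.506,-.338),-.06),("blue",(.473,.324),.05)):
  for n,c in(("scene",sc),("side",sd)):
    hsv=cv2.cvtColor(c["image"],cv2.COLOR_BGR2HSV);H,S,V=cv2.split(hsv)
    m=(((H<8)|(H>172))&(S>120)&(V>40)) if nm=="red" else ((H>105)&(H<125)&(S>120)&(V>40))
    cs,_=cv2.findContours(m.astype(np.uint8),cv2.RETR_EXTERNAL,cv2.CHAIN_APPROX_NONE)
    k=max(cs,key=cv2.contourArea)[:,0]
    cam=-c["world_to_cam"][:3,:3].T@c["world_to_cam"][:3,3]
    A=np.array([[np.cos(yaw),-np.sin(yaw)],[np.sin(yaw),np.cos(yaw)]])
    cl=(cam[:2]-c0)@A
    for ax,sg,half in((0,1,.08),(0,-1,.08),(1,1,.12),(1,-1,.12)):
        z=0 if cl[ax]*sg>half else .032
        p=(cast(c,k,z)[:,:2]-c0)@A
        sel=(abs(p[:,ax]-sg*half)<.018)&(abs(p[:,1-ax])<(.12 if ax==0 else .08)-.025)
        q=p[sel]
        if len(q)<8: print(nm,n,ax,sg,"few");continue
        a=np.polyfit(q[:,1-ax],q[:,ax],1)
        print(nm,n,"xy"[ax],sg,"z",z,"off",round(a[1]*1000,1),"slope",round(a[0],3))
E
```

```text
carrier scene [[0.5571, -0.0863], [0.5526, 0.1636], [0.4059, 0.1591]]
carrier side [[0.5548, -0.0877], [0.5504, 0.1634], [0.403, 0.1594], [0.4045, -0.0912]]
S near [[0.5356, 0.0961], [0.5251, 0.143], [0.4318, 0.144], [0.435, 0.0982]]
S mid [[0.532, 0.0157], [0.5204, 0.0616], [0.4282, 0.0626], [0.4301, 0.0157]]
S far [[0.5258, -0.0691], [0.5175, -0.0222], [0.4198, -0.0233], [0.4214, -0.0706]]
D near [[0.5381, 0.099], [0.5381, 0.1473], [0.4284, 0.1417], [0.4293, 0.0948]]
D mid [[0.5336, 0.0169], [0.5334, 0.0656], [0.4227, 0.0603], [0.424, 0.0121]]
D far [[0.5256, -0.067], [0.5256, -0.0216], [0.4166, -0.0256], [0.4173, -0.0719]]
[[-0.     0.227  0.974]
 [-0.001  0.974 -0.227]
 [-1.    -0.001  0.   ]]
red scene x 1 z 0 off 75.7 slope 0.005
red scene x -1 z 0.032 off -73.5 slope -0.002
red scene y 1 z 0 off 112.6 slope 0.001
red scene y -1 z 0.032 off -112.2 slope -0.009
red side x 1 z 0.032 off 75.0 slope 0.008
red side x -1 z 0.032 off -77.3 slope 0.003
red side y 1 z 0 off 111.1 slope -0.006
red side y -1 z 0.032 off -113.2 slope -0.003
blue scene x 1 z 0 off 77.8 slope 0.014
blue scene x -1 z 0.032 off -72.8 slope 0.011
blue scene y 1 z 0 off 119.0 slope -0.012
blue scene y -1 z 0.032 off -112.6 slope -0.016
blue side x 1 z 0 off 78.4 slope 0.015
blue side x -1 z 0.032 off -74.8 slope 0.012
blue side y 1 z 0 off 118.2 slope -0.014
blue side y -1 z 0.032 off -113.1 slope -0.017
```

>>> send_rows:
  commands: [0.112, -0.16, -0.025, 0, 0, 0.0145, 0.32, 0.112, -0.16, -0.025, 0, 0, 0.0145, 0.32, 0.112, -0.16, -0.025, 0, 0, 0.0145, 0.32, 0.112, -0.16, -0.025, 0, 0, 0.0145, 0.32, 0.112, -0.16, -0.025, 0, 0, 0.0145, 0.32, 0.112, -0.16, -0.025, 0, 0, 0.0145, 0.32, 0.112, -0.16, -0.025, 0, 0, 0.0145, 0.32, 0.112, -0.16, -0.025, 0, 0, 0.0145, 0.32, 0.112, -0.16, -0.025, 0, 0, 0.0145, 0.32, 0.112, -0.16, -0.025, 0, 0, 0.0145, 0.32, 0.112, -0.16, -0.025, 0, 0, 0.0145, 0.32, 0.112, -0.16, -0.025, 0, 0, 0.0145, 0.32]
  newtons: 50

```text
clock: 1.45
tool_pos: [0.4762, 0.1253, 0.1633]
eef_rot: [-0.022, 0.707, 0.03, 0.706]
contact_force: [1.2, 0.8, 1.3]
opening: 0.678
```

```bash
cat > go.py <<'E'
import sys
from h import *
from scipy.spatial.transform import Rotation as R
def go(x=None,y=None,z=None,yaw=None):
    s=telemetry.get_state();M=R.from_quat(s["eef_rot"]).as_matrix()
    yw=np.arctan2(-M[0,1],M[1,1])
    print("t",round(float(s["clock"]),2),"pos",s["tool_pos"].round(4),"yaw",yw.round(4),"F",s["contact_force"].round(2),"M",s["moment"].round(3),"op",round(float(s["opening"]),3))
    if x is not None:
        c,w=np.cos(yaw),np.sin(yaw)
        # tool x down, y=(-sin,cos,0), z = x cross y
        X=np.array([0,0,-1.]);Y=np.array([-w,c,0]);T=np.c_[X,Y,np.cross(X,Y)]
        rv=R.from_matrix(T@M.T).as_rotvec()
        print("d/250mm",((np.array([x,y,z])-s["tool_pos"])/.25).round(3),"rot/90deg",(rv/(np.pi/2)).round(4))
if __name__=="__main__": go(*map(float,sys.argv[1:]))
E
python3 - <<'E'
from h import *
c=cams.snapshot("wrist");cv2.imwrite("pics/w1.png",c["image"])
for z,cs in((.05,[(.4832,.1203)]),): 
  print(proj(c,[[.4832,.1203,.05],[.4784,.0388,.05],[.4832+.055,.1203+.0024,.05],[.4832-.055,.1203-.0024,.05]]).round(0).tolist())
E
python3 go.py .4832 .1203 .06 .043
```

```text
[[273.0, 210.0], [173.0, 198.0], [272.0, 270.0], [275.0, 142.0]]
t 1.5 pos [0.481  0.1145 0.1621] yaw 0.0583 F [ 3.5  -4.96 -1.44] M [-0.407 -0.31  -0.016] op 0.68
d/250mm [ 0.009  0.023 -0.408] rot/90deg [-0.0023 -0.0005 -0.0097]
```

View pics/w1.png

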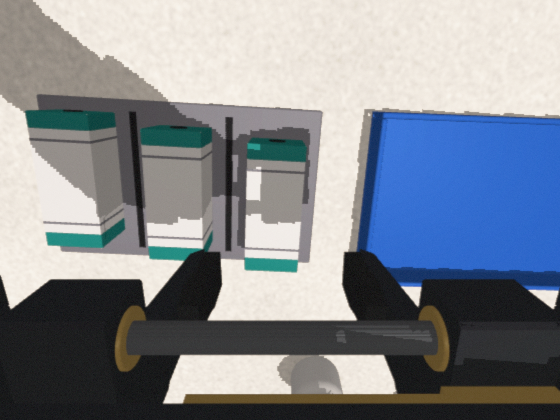

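>>> send_rows:
  commands: [0.009, 0.023, -0.1, 0, 0, -0.01, 0.32, 0, 0, -0.1, 0, 0, 0, 0.32, 0, 0, -0.1, 0, 0, 0, 0.32, 0, 0, -0.05, 0, 0, 0, 0.32, 0, 0, 0, 0, 0, 0, 0.32]

```text
clock: 2.0
tool_pos: [0.4878, 0.1146, 0.0717]
eef_rot: [-0.008, 0.705, 0.01, 0.709]
contact_force: [-0.1, 0.7, 0.1]
opening: 0.681
```

```bash
python3 go.py .4832 .1203 .016 .043
```

```text
t 2.0 pos [0.4878 0.1146 0.0717] yaw 0.0267 F [-0.15  0.69  0.15] M [-0.019  0.001  0.031] op 0.681
d/250mm [-0.018  0.023 -0.223] rot/90deg [-0.0019  0.0027  0.0104]
```

>>> send_rows:
  commands: [-0.018, 0.023, 0, -0.002, 0.003, 0.01, 0.32, 0, 0, -0.06, 0, 0, 0, 0.32, 0, 0, -0.06, 0, 0, 0, 0.32, 0, 0, -0.05, 0, 0, 0, 0.32, 0, 0, -0.02, 0, 0, 0, 0.32, 0, 0, 0, 0, 0, 0, 0.32]

```text
clock: 2.6
tool_pos: [0.4848, 0.1261, 0.0275]
eef_rot: [-0.015, 0.705, 0.019, 0.709]
contact_force: [0.3, 0.2, 0.4]
opening: 0.682
```

```bash
python3 go.py .4832 .1203 .016 .043
```

```text
t 2.6 pos [0.4848 0.1261 0.0275] yaw 0.0485 F [0.33 0.15 0.44] M [ 0.024 -0.018 -0.025] op 0.682
d/250mm [-0.007 -0.023 -0.046] rot/90deg [-0.0032  0.004  -0.0035]
```

>>> send_rows:
  commands: [-0.004, -0.018, -0.03, -0.003, 0.004, 0, 0.32, 0, 0, -0.016, 0, 0, 0, 0.32, 0, 0, 0, 0, 0, 0, 0.32]

```text
clock: 2.9
tool_pos: [0.4847, 0.1221, 0.0169]
eef_rot: [-0.017, 0.706, 0.018, 0.708]
contact_force: [-0.7, 0.5, 1.5]
opening: 0.681
```

```bash
python3 go.py .4832 .1203 .016 .043
```

```text
t 2.9 pos [0.4847 0.1221 0.0169] yaw 0.049 F [-0.66  0.53  1.54] M [0.078 0.012 0.001] op 0.681
d/250mm [-0.006 -0.007 -0.004] rot/90deg [-0.0009  0.0013 -0.0038]
```

Close.

>>> send_rows:
  commands: [-0.004, -0.005, 0, 0, 0, 0, 0.5, 0, 0, 0, 0, 0, 0, 0.7, 0, 0, 0, 0, 0, 0, 0.8, 0, 0, 0, 0, 0, 0, 0.9, 0, 0, 0, 0, 0, 0, 1, 0, 0, 0, 0, 0, 0, 1]
  newtons: 50

```text
clock: 3.5
tool_pos: [0.4837, 0.1204, 0.0172]
eef_rot: [-0.017, 0.706, 0.018, 0.708]
contact_force: [-0.1, -0.4, -1.8]
opening: 0.515
```

```bash
python3 go.py .4832 .1203 .016 .043
```

```text
t 3.5 pos [0.4837 0.1204 0.0172] yaw 0.0484 F [-0.15 -0.38 -1.76] M [ 0.006  0.018 -0.005] op 0.515
d/250mm [-0.002 -0.001 -0.005] rot/90deg [-0.001   0.0014 -0.0034]
```

>>> send_rows:
  commands: [0, 0, 0.04, 0, 0, 0, 1, 0, 0, 0.08, 0, 0, 0, 1, 0, 0, 0.1, 0, 0, 0, 1, 0, 0, 0.1, 0, 0, 0, 1, 0, 0, 0.1, 0, 0, 0, 1, 0, 0, 0.06, 0, 0, 0, 1, 0, 0, 0.03, 0, 0, 0, 1, 0, 0, 0, 0, 0, 0, 1, 0, 0, 0, 0, 0, 0, 1]

```text
clock: 4.4
tool_pos: [0.4791, 0.1177, 0.151]
eef_rot: [-0.018, 0.708, 0.016, 0.705]
contact_force: [-0.0, -0.5, -4.2]
opening: 0.518
```

```bash
python3 go.py .4832 .1203 .14 .043
```

```text
t 4.4 pos [0.4791 0.1177 0.151 ] yaw 0.0489 F [-0.01 -0.52 -4.19] M [-0.004  0.026  0.006] op 0.518
d/250mm [ 0.016  0.01  -0.044] rot/90deg [ 0.0022 -0.0028 -0.0037]
```

>>> send_rows:
  commands: [0, 0, 0, 0, 0.06, 0, 1, 0, 0, 0, 0, 0.07, 0, 1, 0, 0, 0, 0, 0.07, 0, 1, 0, 0, 0, 0, 0.06, 0, 1, 0, 0, 0, 0, 0, 0, 1, 0, 0, 0, 0, 0, 0, 1, 0, 0, 0, 0, 0, 0, 1, 0, 0, 0, 0, 0, 0, 1, 0, 0, 0, 0, 0, 0, 1]

```text
clock: 5.3
tool_pos: [0.4728, 0.116, 0.1454]
eef_rot: [-0.019, 0.842, 0.02, 0.538]
contact_force: [-0.0, 0.7, -4.0]
opening: 0.516
```

```bash
python3 go.py .4832 .1203 .14 .043
```

```text
t 5.3 pos [0.4728 0.116  0.1454] yaw 0.0529 F [-0.04  0.69 -4.01] M [ 0.069 -0.753  0.024] op 0.516
d/250mm [ 0.042  0.017 -0.022] rot/90deg [ 0.0044 -0.2758 -0.0082]
```

>>> send_rows:
  commands: [0, 0, 0, 0, -0.04, 0, 1, 0, 0, 0, 0, -0.04, 0, 1, 0, 0, 0, 0, -0.04, 0, 1, 0, 0, 0, 0, -0.04, 0, 1, 0, 0, 0, 0, -0.04, 0, 1, 0, 0, 0, 0, -0.04, 0, 1, 0, 0, 0, 0, -0.02, 0, 1, 0, 0, 0, 0, 0, 0, 1, 0, 0, 0, 0, 0, 0, 1]

```text
clock: 6.2
tool_pos: [0.4676, 0.1173, 0.1502]
eef_rot: [-0.024, 0.709, 0.018, 0.704]
contact_force: [-0.0, 0.0, -4.0]
opening: 0.519
```

```bash
python3 go.py .4832 .1203 .14 .043
```

```text
t 6.2 pos [0.4676 0.1173 0.1502] yaw 0.0597 F [-0.    0.02 -4.01] M [ 0.055 -0.025  0.001] op 0.519
d/250mm [ 0.063  0.012 -0.041] rot/90deg [ 0.0054 -0.0048 -0.0106]
```

>>> send_rows:
  commands: [0.02, 0, 0, 0, -0.06, 0, 1, 0.02, 0, 0, 0, -0.07, 0, 1, 0.02, 0, 0, 0, -0.07, 0, 1, 0, 0, 0, 0, -0.06, 0, 1, 0, 0, 0, 0, 0, 0, 1, 0, 0, 0, 0, 0, 0, 1, 0, 0, 0, 0, 0, 0, 1, 0, 0, 0, 0, 0, 0, 1, 0, 0, 0, 0, 0, 0, 1]

```text
clock: 7.1
tool_pos: [0.4699, 0.1074, 0.1458]
eef_rot: [-0.037, 0.634, 0.002, 0.773]
contact_force: [0.1, -0.4, -3.8]
opening: 0.517
```

```bash
python3 go.py .4832 .1203 .14 .043
```

```text
t 7.1 pos [0.4699 0.1074 0.1458] yaw 0.0503 F [ 0.12 -0.42 -3.82] M [0.112 0.395 0.015] op 0.517
d/250mm [ 0.053  0.052 -0.023] rot/90deg [ 0.0292  0.1261 -0.0081]
```

```bash
python3 -c "
from plant import telemetry as t
s=t.get_state();print(s['q'].round(3))"
```

```text
[-0.351  0.637 -0.077  2.251  1.083  0.187  0.155]
```

```bash
python3 - <<'E'
from h import *
sc=dict(np.load("scene0.npz"));sd=dict(np.load("side0.npz"))
for n,a,b,z in(("bottle",(232,225),(247,195),.05),("jar",(289,278),(245,261),.035),("beaker",(200,197),(247,160),.037),("mouse",(185,169),(262,135),.015)):
    print(n,cast(sc,a,z)[0].round(3),cast(sd,b,z)[0].round(3))
E
```

```text
bottle [ 0.729 -0.02   0.05 ] [ 0.723 -0.023  0.05 ]
jar [0.695 0.183 0.035] [0.698 0.182 0.035]
beaker [ 0.746 -0.166  0.037] [ 0.746 -0.175  0.037]
mouse [ 0.722 -0.315  0.015] [ 0.721 -0.318  0.015]
```

>>> send_rows:
  commands: [0.08, 0.01, 0.01, 0.01, 0, 0, 1, 0.1, 0.01, 0.01, 0.01, 0, 0, 1, 0.1, 0.01, 0.01, 0.005, 0, 0, 1, 0.1, 0, 0, 0, -0.04, 0, 1, 0.06, 0, 0, 0, -0.06, 0, 1, 0, 0, 0, 0, -0.06, 0, 1, 0, 0, 0, 0, 0, 0, 1, 0, 0, 0, 0, 0, 0, 1]

```text
clock: 7.9
tool_pos: [0.5718, 0.103, 0.1463]
eef_rot: [-0.034, 0.58, -0.0, 0.814]
contact_force: [0.5, 0.6, -3.8]
opening: 0.516
```

```bash
python3 go.py .58 .1203 .15 .043;  python3 -c "
from plant import telemetry as t
s=t.get_state();print(s['q'].round(3))"
```

```text
t 7.9 pos [0.5718 0.103  0.1463] yaw 0.0395 F [ 0.53  0.6  -3.81] M [0.116 0.594 0.059] op 0.516
d/250mm [0.033 0.069 0.015] rot/90deg [ 0.0265  0.2117 -0.0037]
[-0.271  0.696 -0.111  2.1    1.371  0.224 -0.058]
```

>>> send_rows:
  commands: [0, 0.01, 0, 0.005, 0.03, 0, 1, 0, 0.01, 0, 0.005, 0.03, 0, 1, 0, 0.01, 0, 0.005, 0.03, 0, 1, 0, 0.01, 0, 0.005, 0.03, 0, 1, 0, 0, 0, 0.003, 0.03, 0, 1, 0, 0, 0, 0, 0.03, 0, 1, 0, 0, 0, 0, 0.03, 0, 1, 0, 0, 0, 0, 0, 0, 1, 0, 0, 0, 0, 0, 0, 1]

```text
clock: 8.8
tool_pos: [0.5707, 0.1154, 0.1507]
eef_rot: [-0.004, 0.709, 0.024, 0.705]
contact_force: [-1.0, -0.1, -4.7]
opening: 0.515
```

```bash
python3 go.py .58 .1203 .15 .043;  python3 -c "
from plant import telemetry as t
s=t.get_state();print(s['q'].round(3))"
```

```text
t 8.8 pos [0.5707 0.1154 0.1507] yaw 0.0394 F [-1.04 -0.09 -4.69] M [-0.05  -0.018 -0.036] op 0.515
d/250mm [ 0.037  0.02  -0.003] rot/90deg [-0.0173 -0.0045  0.0023]
[ 0.094  0.817 -0.634  1.763  0.625  0.768  0.761]
```

>>> send_rows:
  commands: [0, 0, 0, 0, 0, 0, 1]

```text
clock: 8.9
tool_pos: [0.5704, 0.1152, 0.1508]
eef_rot: [-0.004, 0.709, 0.024, 0.705]
contact_force: [-0.0, 1.0, -4.4]
opening: 0.52
```

```bash
python3 go.py .58 .1203 .15 .043
```

```text
t 8.9 pos [0.5704 0.1152 0.1508] yaw 0.0391 F [-0.02  1.04 -4.44] M [-0.072  0.042 -0.014] op 0.52
d/250mm [ 0.038  0.02  -0.003] rot/90deg [-0.018  -0.0045  0.0024]
```

>>> send_rows:
  commands: [0, 0, 0, 0, 0, 0, 1]

```text
clock: 9.0
tool_pos: [0.5699, 0.1152, 0.151]
eef_rot: [-0.004, 0.709, 0.024, 0.705]
contact_force: [-0.5, -0.2, -3.4]
opening: 0.517
```

```bash
python3 go.py .58 .1203 .15 .043
```

```text
t 9.0 pos [0.5699 0.1152 0.151 ] yaw 0.0396 F [-0.46 -0.21 -3.44] M [-0.013  0.037 -0.004] op 0.517
d/250mm [ 0.04   0.02  -0.004] rot/90deg [-0.0182 -0.0046  0.0021]
```

```bash
cat > samp.py <<'E'
import sys
from h import *
from scipy.spatial.transform import Rotation as R
a=[];b=[]
for i in range(8):
    cams.snapshot("wrist");s=telemetry.get_state();a.append(s["moment"]);b.append(s["contact_force"])
M=R.from_quat(s["eef_rot"]).as_matrix()
print("t",s["clock"],"mom",np.mean(a,0).round(3),"se",(np.std(a,0)/8**.5).round(3),"F",np.mean(b,0).round(2),"toolx",M[:,0].round(4),"tilt_y_deg",np.degrees(np.arcsin(-M[0,0])).round(2),"pos",s["tool_pos"].round(3),"q",s["q"].round(2))
E
python3 samp.py
```

```text
t 9.4 mom [-0.037 -0.017  0.006] se [0.008 0.011 0.009] F [ 0.07  0.01 -4.25] toolx [-0.007   0.0282 -0.9996] tilt_y_deg 0.4 pos [0.57  0.115 0.151] q [ 0.1   0.82 -0.64  1.76  0.63  0.77  0.76]
```

>>> send_rows:
  commands: [0, 0, 0, 0.01, 0.06, 0, 1, 0, 0, 0, 0.01, 0.07, 0, 1, 0, 0, 0, 0, 0.07, 0, 1, 0, 0, 0, 0, 0.04, 0, 1, 0, 0, 0, 0, 0, 0, 1, 0, 0, 0, 0, 0, 0, 1, 0, 0, 0, 0, 0, 0, 1, 0, 0, 0, 0, 0, 0, 1]

```text
clock: 10.2
tool_pos: [0.5695, 0.1156, 0.151]
eef_rot: [0.012, 0.83, 0.037, 0.556]
contact_force: [-0.7, -0.2, -3.5]
opening: 0.517
```

```bash
python3 go.py .52 .1203 .15 .043
```

```text
t 10.2 pos [0.5695 0.1156 0.151 ] yaw 0.0219 F [-0.68 -0.23 -3.51] M [-0.048 -0.662  0.018] op 0.517
d/250mm [-0.198  0.019 -0.004] rot/90deg [-0.0387 -0.2494  0.004 ]
```

>>> send_rows:
  commands: [0, 0, 0, -0.01, -0.04, 0, 1, 0, 0, 0, -0.01, -0.04, 0, 1, 0, 0, 0, -0.01, -0.04, 0, 1, 0, 0, 0, -0.008, -0.04, 0, 1, 0, 0, 0, 0, -0.04, 0, 1, 0, 0, 0, 0, -0.03, 0, 1, 0, 0, 0, 0, -0.02, 0, 1, 0, 0, 0, 0, 0, 0, 1, 0, 0, 0, 0, 0, 0, 1]

```text
clock: 11.1
tool_pos: [0.5629, 0.117, 0.1565]
eef_rot: [-0.014, 0.701, 0.015, 0.713]
contact_force: [0.1, 0.8, -4.2]
opening: 0.519
```

```bash
python3 samp.py; python3 go.py .52 .1203 .15 .043
```

```text
t 11.5 mom [ 0.006  0.043 -0.001] se [0.008 0.016 0.015] F [-0.02  0.15 -4.18] toolx [ 0.0181  0.0022 -0.9998] tilt_y_deg -1.04 pos [0.564 0.117 0.156] q [ 0.07  0.79 -0.61  1.8   0.66  0.74  0.71]
t 11.5 pos [0.5635 0.1169 0.1556] yaw 0.0391 F [ 0.28 -0.13 -3.94] M [-0.028  0.102  0.056] op 0.514
d/250mm [-0.174  0.014 -0.022] rot/90deg [-0.0014  0.0115  0.0025]
```

>>> send_rows:
  commands: [-0.03, 0.08, -0.01, 0, 0.005, 0, 1, -0.06, 0.16, -0.03, 0, 0.006, 0, 1, -0.06, 0.18, -0.03, 0, 0, 0, 1, -0.06, 0.18, -0.03, 0, 0, 0, 1, -0.06, 0.18, -0.03, 0, 0, 0, 1, -0.05, 0.16, -0.03, 0, 0, 0, 1, -0.03, 0.09, -0.03, 0, 0, 0, 1, 0, 0, 0, 0, 0, 0, 1, 0, 0, 0, 0, 0, 0, 1]

```text
clock: 12.4
tool_pos: [0.4729, 0.3821, 0.1049]
eef_rot: [-0.009, 0.707, 0.012, 0.707]
contact_force: [0.9, -0.4, -4.4]
opening: 0.517
```

```bash
python3 go.py .473 .382 .06 .036
```

```text
t 12.4 pos [0.4729 0.3821 0.1049] yaw 0.0298 F [ 0.92 -0.41 -4.42] M [-0.075 -0.077  0.024] op 0.517
d/250mm [ 0.   -0.   -0.18] rot/90deg [-0.0021 -0.0001  0.004 ]
```

Wonderfully accurate. Check with a picture, then lower.

```bash
python3 - <<'E'
from h import *
a=cams.snapshot("side")["image"];b=cams.snapshot("wrist")["image"]
cv2.imwrite("pics/p1.png",np.hstack([cv2.resize(a[180:,200:480],(480,411)),cv2.resize(b,(320,240)).repeat(1,0) if 0 else cv2.copyMakeBorder(cv2.resize(b,(320,240)),0,171,0,0,0)]))
E
```

```text
(no output)
```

View pics/p1.png

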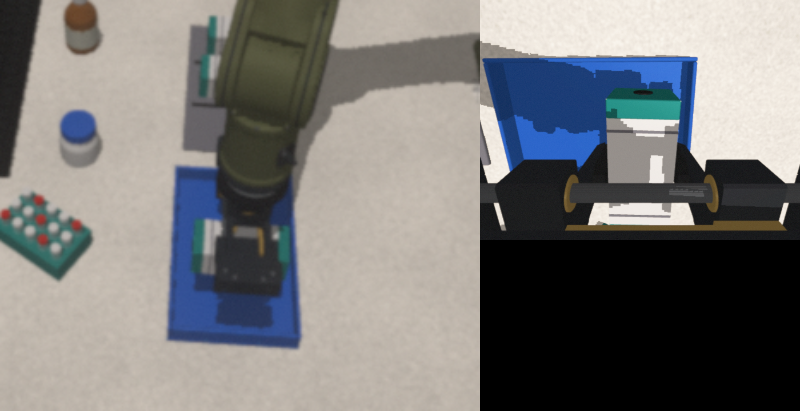

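>>> send_rows:
  commands: [0, 0, -0.06, 0, 0, 0.003, 1, 0, 0, -0.09, 0, 0, 0, 1, 0, 0, -0.09, 0, 0, 0, 1, 0, 0, -0.05, 0, 0, 0, 1, 0, 0, -0.025, 0, 0, 0, 1, 0, 0, 0, 0, 0, 0, 1]

```text
clock: 13.1
tool_pos: [0.4789, 0.3724, 0.0214]
eef_rot: [-0.008, 0.706, 0.007, 0.708]
contact_force: [0.0, -0.9, -5.4]
opening: 0.521
```

```bash
python3 go.py .473 .382 .0165 .036
```

```text
t 13.1 pos [0.4789 0.3724 0.0214] yaw 0.022 F [ 0.05 -0.86 -5.43] M [-0.001 -0.023  0.066] op 0.521
d/250mm [-0.024  0.038 -0.02 ] rot/90deg [0.001  0.0021 0.0089]
```

>>> send_rows:
  commands: [-0.015, 0.02, 0, 0, 0, 0, 1, 0, 0, -0.012, 0, 0.001, 0, 1, 0, 0, -0.008, 0, 0, 0, 1, 0, 0, 0, 0, 0, 0, 1]

```text
clock: 13.5
tool_pos: [0.476, 0.3793, 0.0183]
eef_rot: [-0.007, 0.706, 0.008, 0.709]
contact_force: [-0.2, -0.3, -5.1]
opening: 0.52
```

```bash
python3 go.py .473 .382 .0165 .036
```

```text
t 13.5 pos [0.476  0.3793 0.0183] yaw 0.0215 F [-0.23 -0.3  -5.05] M [-0.024  0.059 -0.021] op 0.52
d/250mm [-0.012  0.011 -0.007] rot/90deg [-0.0013  0.0027  0.0092]
```

>>> send_rows:
  commands: [0, 0, -0.007, 0, 0.003, 0, 1, 0, 0, -0.004, 0, 0, 0, 1, 0, 0, -0.003, 0, 0, 0, 1]

```text
clock: 13.8
tool_pos: [0.4764, 0.3797, 0.0162]
eef_rot: [-0.007, 0.707, 0.008, 0.707]
contact_force: [-1.5, -1.6, 8.1]
opening: 0.518
```

```bash
python3 go.py .473 .382 .0165 .036
```

```text
t 13.8 pos [0.4764 0.3797 0.0162] yaw 0.0214 F [-1.49 -1.61  8.13] M [-0.612  0.408 -0.019] op 0.518
d/250mm [-0.014  0.009  0.001] rot/90deg [-0.0015  0.0003  0.0093]
```

>>> send_rows:
  commands: [0, 0, 0, 0, 0, 0, 0.46, 0, 0, 0, 0, 0, 0, 0.4, 0, 0, 0, 0, 0, 0, 0.34, 0, 0, 0, 0, 0, 0, 0.32, 0, 0, 0.04, 0, 0, 0, 0.32, 0, 0, 0.08, 0, 0, 0, 0.32, 0, 0, 0.1, 0, 0, 0, 0.32, 0, 0, 0.12, 0, 0, 0, 0.32, 0, 0, 0, 0, 0, 0, 0.32]

```text
clock: 14.7
tool_pos: [0.4772, 0.3816, 0.1074]
eef_rot: [-0.006, 0.706, 0.01, 0.708]
contact_force: [-0.1, 0.8, -0.2]
opening: 0.678
```

```bash
python3 - <<'E'
from h import *
a=cams.snapshot("scene")["image"];b=cams.snapshot("wrist")["image"]
cv2.imwrite("pics/p2.png",np.hstack([cv2.resize(a[150:360,240:500],(480,388)),cv2.copyMakeBorder(cv2.resize(b,(320,240)),0,148,0,0,0)]))
E
python3 go.py .4784 .0388 .15 .043
```

```text
t 14.8 pos [0.4761 0.3795 0.104 ] yaw 0.0222 F [-0.67  0.06  0.39] M [-0.028  0.03  -0.001] op 0.681
d/250mm [ 0.009 -1.363  0.184] rot/90deg [-0.0011 -0.0004  0.0133]
```

View pics/p2.png

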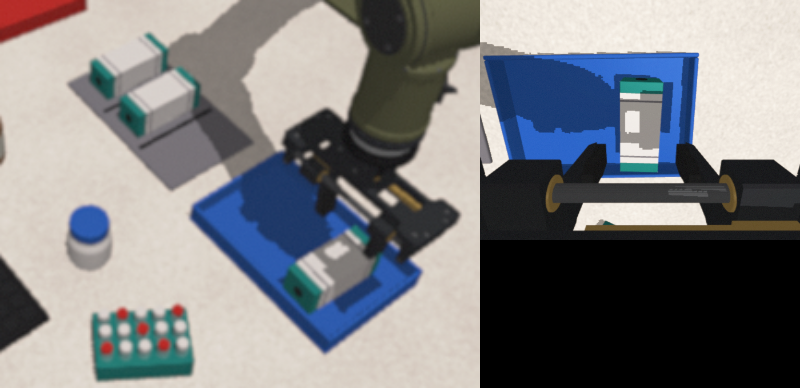

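>>> send_rows:
  commands: [0, -0.08, 0.04, 0, 0, 0.007, 0.32, 0, -0.17, 0.04, 0, 0, 0.006, 0.32, 0, -0.19, 0.03, 0, 0, 0, 0.32, 0, -0.19, 0.02, 0, 0, 0, 0.32, 0, -0.19, 0, 0, 0, 0, 0.32, 0.005, -0.19, 0, 0, 0, 0, 0.32, 0.005, -0.19, 0, 0, 0, 0, 0.32, 0, -0.13, 0, 0, 0, 0, 0.32, 0, -0.06, 0, 0, 0, 0, 0.32, 0, 0, 0, 0, 0, 0, 0.32]

```text
clock: 15.8
tool_pos: [0.4678, 0.0171, 0.1287]
eef_rot: [-0.017, 0.714, 0.015, 0.7]
contact_force: [0.5, 0.3, -1.0]
opening: 0.679
```

```bash
python3 go.py .4784 .0388 .08 .043
```

```text
t 15.8 pos [0.4678 0.0171 0.1287] yaw 0.0445 F [ 0.45  0.26 -0.96] M [ 0.026 -0.009 -0.036] op 0.679
d/250mm [ 0.042  0.087 -0.195] rot/90deg [ 0.0017 -0.0127 -0.001 ]
```

>>> send_rows:
  commands: [0.042, 0.087, -0.04, 0.001, -0.013, -0.001, 0.32, 0, 0, -0.08, 0, 0, 0, 0.32, 0, 0, -0.08, 0, 0, 0, 0.32, 0, 0, 0, 0, 0, 0, 0.32]

```text
clock: 16.2
tool_pos: [0.4781, 0.0436, 0.0757]
eef_rot: [-0.015, 0.707, 0.017, 0.707]
contact_force: [0.1, -0.4, 0.5]
opening: 0.68
```

```bash
python3 go.py .4784 .0388 .065 .043
```

```text
t 16.2 pos [0.4781 0.0436 0.0757] yaw 0.0445 F [ 0.12 -0.4   0.55] M [-0.004  0.088 -0.019] op 0.68
d/250mm [ 0.001 -0.019 -0.043] rot/90deg [-0.002  -0.0003 -0.001 ]
```

>>> send_rows:
  commands: [0, -0.016, -0.03, 0, 0, 0, 0.32, 0, 0, -0.05, 0, 0, 0, 0.32, 0, 0, -0.06, 0, 0, 0, 0.32, 0, 0, -0.05, 0, 0, 0, 0.32, 0, 0, -0.03, 0, 0, 0, 0.32, 0, 0, 0, 0, 0, 0, 0.32]

```text
clock: 16.8
tool_pos: [0.4791, 0.043, 0.0198]
eef_rot: [-0.015, 0.706, 0.019, 0.708]
contact_force: [-0.6, -1.4, 0.6]
opening: 0.68
```

```bash
python3 go.py .4784 .0388 .017 .043
```

```text
t 16.8 pos [0.4791 0.043  0.0198] yaw 0.0485 F [-0.65 -1.35  0.63] M [ 0.061  0.033 -0.003] op 0.68
d/250mm [-0.003 -0.017 -0.011] rot/90deg [-0.0041  0.0012 -0.0035]
```

>>> send_rows:
  commands: [-0.003, -0.016, -0.01, -0.004, 0.001, -0.003, 0.32, 0, 0, 0, 0, 0, 0, 0.5, 0, 0, 0, 0, 0, 0, 0.7, 0, 0, 0, 0, 0, 0, 0.9, 0, 0, 0, 0, 0, 0, 1, 0, 0, 0, 0, 0, 0, 1]

```text
clock: 17.4
tool_pos: [0.4789, 0.0385, 0.0184]
eef_rot: [-0.015, 0.706, 0.015, 0.708]
contact_force: [-0.1, -0.4, -3.4]
opening: 0.516
```

```bash
python3 go.py .57 .117 .15 .043
```

```text
t 17.4 pos [0.4789 0.0385 0.0184] yaw 0.0423 F [-0.06 -0.39 -3.41] M [ 0.03  -0.036  0.047] op 0.516
d/250mm [0.365 0.314 0.527] rot/90deg [-0.0003  0.001   0.0005]
```

>>> send_rows:
  commands: [0, 0, 0.04, 0, 0, 0, 1, 0, 0, 0.1, 0, 0, 0, 1, 0, 0.02, 0.13, 0, 0, 0, 1, 0.03, 0.07, 0.12, 0, 0, 0, 1, 0.09, 0.08, 0.06, 0, 0, 0, 1, 0.1, 0.08, 0.02, 0, 0, 0, 1, 0.08, 0.04, 0, 0, 0, 0, 1, 0.04, 0, 0, 0, 0, 0, 1, 0, 0, 0, 0, 0, 0, 1, 0, 0, 0, 0, 0, 0, 1]

```text
clock: 18.4
tool_pos: [0.5602, 0.1105, 0.1397]
eef_rot: [-0.016, 0.71, 0.014, 0.704]
contact_force: [-0.6, -0.3, -3.6]
opening: 0.517
```

```bash
python3 go.py .57 .117 .15 .043
```

```text
t 18.4 pos [0.5602 0.1105 0.1397] yaw 0.0419 F [-0.63 -0.31 -3.63] M [ 0.051 -0.     0.017] op 0.517
d/250mm [0.039 0.026 0.041] rot/90deg [ 0.0021 -0.0061  0.0007]
```

Tilt − first (with +x shift to help range), then level and sample.

>>> send_rows:
  commands: [0.02, 0.02, 0.02, 0, -0.06, 0, 1, 0.02, 0, 0.02, 0, -0.07, 0, 1, 0, 0, 0, 0, -0.07, 0, 1, 0, 0, 0, 0, -0.05, 0, 1, 0, 0, 0, 0, 0, 0, 1, 0, 0, 0, 0, 0, 0, 1, 0, 0, 0, 0, 0, 0, 1, 0, 0, 0, 0, 0, 0, 1]

```text
clock: 19.2
tool_pos: [0.5732, 0.1081, 0.1461]
eef_rot: [-0.021, 0.585, 0.002, 0.81]
contact_force: [-0.2, 0.8, -4.0]
opening: 0.517
```

```bash
python3 go.py .57 .117 .15 .043
```

```text
t 19.2 pos [0.5732 0.1081 0.1461] yaw 0.0285 F [-0.22  0.82 -4.04] M [0.057 0.41  0.044] op 0.517
d/250mm [-0.013  0.036  0.015] rot/90deg [0.0127 0.2038 0.0059]
```

>>> send_rows:
  commands: [0, 0.01, 0, 0.003, 0.03, 0.002, 1, 0, 0.01, 0, 0.003, 0.03, 0.002, 1, 0, 0.01, 0, 0.003, 0.03, 0.002, 1, 0, 0, 0, 0.003, 0.03, 0, 1, 0, 0, 0, 0, 0.03, 0, 1, 0, 0, 0, 0, 0.03, 0, 1, 0, 0, 0, 0, 0.024, 0, 1, 0, 0, 0, 0, 0, 0, 1, 0, 0, 0, 0, 0, 0, 1]

```text
clock: 20.1
tool_pos: [0.5737, 0.1111, 0.1462]
eef_rot: [-0.007, 0.713, 0.015, 0.701]
contact_force: [0.1, -0.2, -3.9]
opening: 0.519
```

```bash
python3 samp.py; python3 go.py .57 .117 .15 .043
```

```text
t 20.5 mom [ 0.016 -0.081 -0.01 ] se [0.007 0.008 0.01 ] F [-0.42 -0.27 -3.34] toolx [-0.0178  0.0096 -0.9998] tilt_y_deg 1.02 pos [0.573 0.112 0.147] q [ 0.09  0.83 -0.64  1.75  0.64  0.8   0.74]
t 20.5 pos [0.5734 0.1119 0.1466] yaw 0.0326 F [-0.82 -1.24 -2.37] M [ 0.027 -0.102 -0.049] op 0.521
d/250mm [-0.014  0.02   0.014] rot/90deg [-0.0061 -0.0113  0.0065]
```

>>> send_rows:
  commands: [0, 0, 0, 0, 0.06, 0, 1, 0, 0, 0, 0, 0.07, 0, 1, 0, 0, 0, 0, 0.07, 0, 1, 0, 0, 0, 0, 0.04, 0, 1, 0, 0, 0, 0, 0, 0, 1, 0, 0, 0, 0, 0, 0, 1, 0, 0, 0, 0, 0, 0, 1, 0, 0, 0, 0, 0, 0, 1]

```text
clock: 21.3
tool_pos: [0.5709, 0.1128, 0.1475]
eef_rot: [-0.008, 0.835, 0.019, 0.55]
contact_force: [-0.2, -0.6, -3.6]
opening: 0.517
```

```bash
python3 go.py .57 .117 .15 .043
```

```text
t 21.3 pos [0.5709 0.1128 0.1475] yaw 0.0335 F [-0.18 -0.57 -3.64] M [ 0.053 -0.572  0.043] op 0.517
d/250mm [-0.003  0.017  0.01 ] rot/90deg [-0.0047 -0.2577  0.003 ]
```

>>> send_rows:
  commands: [0, 0.01, 0, 0, -0.04, 0, 1, 0, 0, 0, 0, -0.04, 0, 1, 0, 0, 0, 0, -0.04, 0, 1, 0, 0, 0, 0, -0.04, 0, 1, 0, 0, 0, 0, -0.04, 0, 1, 0, 0, 0, 0, -0.03, 0, 1, 0, 0, 0, 0, -0.02, 0, 1, 0, 0, 0, 0, 0, 0, 1, 0, 0, 0, 0, 0, 0, 1]

```text
clock: 22.2
tool_pos: [0.5643, 0.1155, 0.1528]
eef_rot: [-0.014, 0.705, 0.019, 0.709]
contact_force: [0.4, -0.3, -3.1]
opening: 0.517
```

```bash
python3 samp.py; python3 go.py .4993 -.393 .1 -.063
```

```text
t 22.6 mom [ 0.011  0.082 -0.004] se [0.008 0.011 0.012] F [ 0.04  0.09 -3.78] toolx [ 0.0044  0.0073 -1.    ] tilt_y_deg -0.25 pos [0.565 0.116 0.152] q [ 0.08  0.81 -0.64  1.79  0.66  0.76  0.72]
t 22.6 pos [0.5649 0.1155 0.152 ] yaw 0.0458 F [-0.21  1.1  -4.17] M [-0.018  0.099 -0.005] op 0.517
d/250mm [-0.262 -2.034 -0.208] rot/90deg [-0.0045  0.003  -0.0692]
```

>>> send_rows:
  commands: [-0.04, -0.07, 0, 0, 0, -0.006, 1, -0.05, -0.14, 0, 0, 0.002, -0.007, 1, -0.05, -0.19, 0, 0, 0, -0.007, 1, -0.04, -0.19, 0, 0, 0, -0.007, 1, -0.03, -0.19, 0, 0, 0, -0.007, 1, 0, -0.19, 0, 0, 0, -0.007, 1, 0, -0.19, 0, 0, 0, -0.007, 1, 0, -0.19, 0, 0, 0, -0.007, 1, 0, -0.19, 0, 0, 0, -0.007, 1, 0, -0.19, 0, 0, 0, -0.007, 1, 0, -0.15, 0, 0, 0, 0, 1, 0, -0.06, 0, 0, 0, 0, 1]

```text
clock: 23.8
tool_pos: [0.5082, -0.3834, 0.1523]
eef_rot: [0.027, 0.704, -0.017, 0.709]
contact_force: [-0.3, -0.2, -3.6]
opening: 0.519
```

```bash
python3 go.py .5025 -.393 .1 -.063
```

```text
t 23.8 pos [ 0.5082 -0.3834  0.1523] yaw -0.0614 F [-0.33 -0.22 -3.63] M [ 0.001  0.091 -0.005] op 0.519
d/250mm [-0.023 -0.039 -0.209] rot/90deg [-0.0092  0.0047 -0.001 ]
```

>>> send_rows:
  commands: [-0.02, -0.01, -0.03, -0.009, 0.005, 0, 1, 0, 0, -0.07, 0, 0, 0, 1, 0, 0, -0.08, 0, 0, 0, 1, 0, 0, -0.06, 0, 0, 0, 1, 0, 0, 0, 0, 0, 0, 1]

```text
clock: 24.3
tool_pos: [0.5006, -0.3855, 0.0877]
eef_rot: [0.023, 0.708, -0.023, 0.705]
contact_force: [-0.3, 0.4, -3.0]
opening: 0.517
```

```bash
python3 go.py .5025 -.393 .0174 -.063; python3 - <<'E'
from h import *
a=cams.snapshot("side")["image"];b=cams.snapshot("wrist")["image"]
cv2.imwrite("pics/p3.png",np.hstack([cv2.resize(a[60:280,220:480],(480,406)),cv2.copyMakeBorder(cv2.resize(b,(320,240)),0,166,0,0,0)]))
E
```

```text
t 24.3 pos [ 0.5006 -0.3855  0.0877] yaw -0.0645 F [-0.31  0.39 -2.99] M [0.071 0.104 0.059] op 0.517
d/250mm [ 0.007 -0.03  -0.281] rot/90deg [ 0.0001 -0.0024  0.001 ]
```

View pics/p3.png

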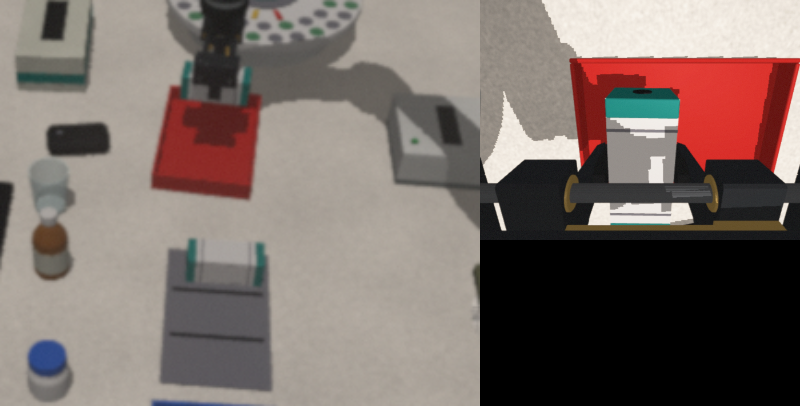

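>>> send_rows:
  commands: [0, 0, -0.05, 0, 0, 0, 1, 0, 0, -0.08, 0, 0, 0, 1, 0, 0, -0.07, 0, 0, 0, 1, 0, 0, -0.04, 0, 0, 0, 1, 0, 0, -0.015, 0, 0, 0, 1, 0, 0, 0, 0, 0, 0, 1]

```text
clock: 25.0
tool_pos: [0.5054, -0.3859, 0.0252]
eef_rot: [0.021, 0.705, -0.024, 0.709]
contact_force: [0.3, -0.3, -3.5]
opening: 0.517
```

```bash
python3 go.py .5025 -.390 .0174 -.063
```

```text
t 25.0 pos [ 0.5054 -0.3859  0.0252] yaw -0.0637 F [ 0.25 -0.32 -3.47] M [ 0.006  0.076 -0.017] op 0.517
d/250mm [-0.012 -0.016 -0.031] rot/90deg [0.0027 0.0038 0.0004]
```

>>> send_rows:
  commands: [0, 0, -0.015, 0.002, 0.004, 0, 1, 0, 0, -0.01, 0, 0, 0, 1, 0, 0, -0.004, 0, 0, 0, 1, 0, 0, 0, 0, 0, 0, 1]

```text
clock: 25.4
tool_pos: [0.5066, -0.3866, 0.019]
eef_rot: [0.022, 0.706, -0.023, 0.707]
contact_force: [0.5, -0.7, -3.3]
opening: 0.514
```

```bash
python3 go.py .5025 -.390 .0174 -.063
```

```text
t 25.4 pos [ 0.5066 -0.3866  0.019 ] yaw -0.0641 F [ 0.46 -0.7  -3.34] M [-0.001 -0.004  0.032] op 0.514
d/250mm [-0.017 -0.014 -0.006] rot/90deg [0.0014 0.0012 0.0007]
```

>>> send_rows:
  commands: [0, 0, -0.005, 0.001, 0.001, 0, 1, 0, 0, -0.004, 0, 0, 0, 1, 0, 0, -0.002, 0, 0, 0, 1]

```text
clock: 25.7
tool_pos: [0.507, -0.3868, 0.0173]
eef_rot: [0.022, 0.706, -0.023, 0.707]
contact_force: [-2.8, 1.2, 2.7]
opening: 0.517
```

```bash
python3 go.py .5025 -.390 .0174 -.063
```

```text
t 25.7 pos [ 0.507  -0.3868  0.0173] yaw -0.0644 F [-2.82  1.2   2.69] M [0.35  0.406 0.064] op 0.517
d/250mm [-0.018 -0.013  0.   ] rot/90deg [0.0008 0.0007 0.0009]
```

Contact. Release and rise.

>>> send_rows:
  commands: [0, 0, 0, 0, 0, 0, 0.46, 0, 0, 0, 0, 0, 0, 0.4, 0, 0, 0, 0, 0, 0, 0.34, 0, 0, 0, 0, 0, 0, 0.32, 0, 0, 0.04, 0, 0, 0, 0.32, 0, 0, 0.08, 0, 0, 0, 0.32, 0, 0, 0.12, 0, 0, 0, 0.32, 0, 0, 0.15, 0, 0, 0, 0.32, 0, 0, 0, 0, 0, 0, 0.32]

```text
clock: 26.6
tool_pos: [0.5092, -0.3866, 0.1214]
eef_rot: [0.022, 0.705, -0.023, 0.709]
contact_force: [0.9, -0.1, 0.6]
opening: 0.681
```

```bash
python3 - <<'E'
from h import *
c=cams.snapshot("scene");np.savez("scene2.npz",**c);a=c["image"];b=cams.snapshot("wrist")["image"]
cv2.imwrite("pics/p4.png",np.hstack([cv2.resize(a[80:270,180:400],(480,414)),cv2.copyMakeBorder(cv2.resize(b,(320,240)),0,174,0,0,0)]))
E
python3 go.py .4712 -.0464 .12 .04
```

```text
t 26.7 pos [ 0.5063 -0.386   0.1172] yaw -0.0633 F [0.23 0.36 0.34] M [ 0.05  -0.004 -0.036] op 0.68
d/250mm [-0.14   1.358  0.011] rot/90deg [-0.0004 -0.0007  0.0658]
```

View pics/p4.png

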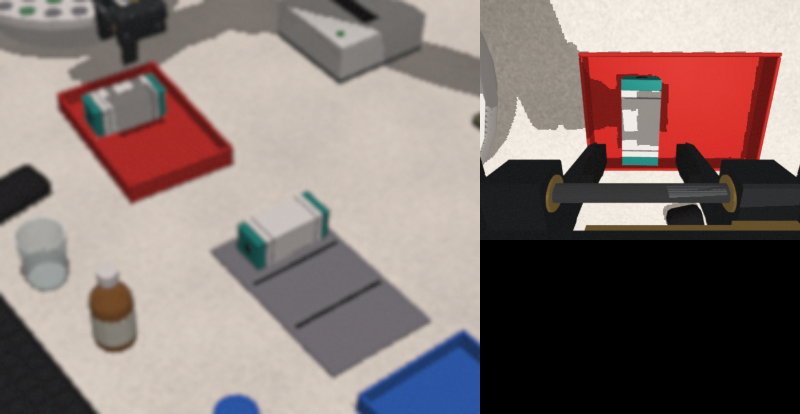

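>>> send_rows:
  commands: [-0.01, 0.08, 0.03, 0, 0, 0.009, 0.32, -0.02, 0.16, 0.03, 0, 0, 0.009, 0.32, -0.02, 0.19, 0, 0, 0, 0.009, 0.32, -0.02, 0.19, 0, 0, 0, 0.009, 0.32, -0.02, 0.19, 0, 0, 0, 0.009, 0.32, -0.02, 0.19, 0, 0, 0, 0.009, 0.32, -0.02, 0.16, 0, 0, 0, 0.009, 0.32, -0.01, 0.1, 0, 0, 0, 0.003, 0.32, 0, 0.05, 0, 0, 0, 0, 0.32, 0, 0, 0, 0, 0, 0, 0.32]

```text
clock: 27.7
tool_pos: [0.4591, -0.0488, 0.124]
eef_rot: [-0.012, 0.713, 0.016, 0.701]
contact_force: [1.2, -0.3, -0.6]
opening: 0.682
```

```bash
python3 go.py .4712 -.0464 .08 .04
```

```text
t 27.7 pos [ 0.4591 -0.0488  0.124 ] yaw 0.0396 F [ 1.24 -0.3  -0.58] M [ 0.08  -0.073 -0.034] op 0.682
d/250mm [ 0.049  0.01  -0.176] rot/90deg [-0.0029 -0.0108  0.0002]
```

>>> send_rows:
  commands: [0.049, 0.01, -0.04, -0.003, -0.011, 0, 0.32, 0, 0, -0.07, 0, 0, 0, 0.32, 0, 0, -0.08, 0, 0, 0, 0.32, 0, 0, -0.03, 0, 0, 0, 0.32, 0, 0, 0, 0, 0, 0, 0.32]

```text
clock: 28.2
tool_pos: [0.47, -0.0517, 0.0649]
eef_rot: [-0.014, 0.709, 0.011, 0.705]
contact_force: [-0.6, 0.2, -0.5]
opening: 0.68
```

```bash
python3 go.py .4712 -.0464 .018 .04
```

```text
t 28.2 pos [ 0.47   -0.0517  0.0649] yaw 0.035 F [-0.57  0.2  -0.55] M [-0.009  0.031 -0.041] op 0.68
d/250mm [ 0.005  0.021 -0.188] rot/90deg [ 0.0027 -0.0027  0.0032]
```

>>> send_rows:
  commands: [0.005, 0.019, 0, 0.003, -0.003, 0.003, 0.32, 0, 0, -0.04, 0, 0, 0, 0.32, 0, 0, -0.06, 0, 0, 0, 0.32, 0, 0, -0.05, 0, 0, 0, 0.32, 0, 0, -0.03, 0, 0, 0, 0.32, 0, 0, 0, 0, 0, 0, 0.32]

```text
clock: 28.8
tool_pos: [0.4741, -0.0474, 0.0219]
eef_rot: [-0.012, 0.704, 0.014, 0.71]
contact_force: [0.4, -0.8, 0.9]
opening: 0.682
```

```bash
python3 go.py .4712 -.0464 .018 .04
```

```text
t 28.8 pos [ 0.4741 -0.0474  0.0219] yaw 0.0368 F [ 0.37 -0.77  0.93] M [-0.029  0.079  0.002] op 0.682
d/250mm [-0.012  0.004 -0.016] rot/90deg [-0.0019  0.0052  0.002 ]
```

>>> send_rows:
  commands: [-0.011, 0.004, -0.015, -0.002, 0.005, 0.002, 0.32, 0, 0, 0, 0, 0, 0, 0.5, 0, 0, 0, 0, 0, 0, 0.7, 0, 0, 0, 0, 0, 0, 0.9, 0, 0, 0, 0, 0, 0, 1, 0, 0, 0, 0, 0, 0, 1]

```text
clock: 29.4
tool_pos: [0.4719, -0.0466, 0.0195]
eef_rot: [-0.014, 0.706, 0.014, 0.708]
contact_force: [0.4, 0.8, -4.4]
opening: 0.514
```

```bash
python3 go.py .57 .117 .15 .043
```

```text
t 29.4 pos [ 0.4719 -0.0466  0.0195] yaw 0.0388 F [ 0.37  0.83 -4.4 ] M [ 0.042  0.01  -0.049] op 0.514
d/250mm [0.392 0.654 0.522] rot/90deg [-0.0003  0.0012  0.0027]
```

>>> send_rows:
  commands: [0, 0, 0.04, 0, 0, 0, 1, 0, 0, 0.1, 0, 0, 0, 1, 0, 0.05, 0.14, 0, 0, 0, 1, 0, 0.1, 0.14, 0, 0, 0, 1, 0.02, 0.15, 0.06, 0, 0, 0, 1, 0.06, 0.15, 0.03, 0, 0, 0, 1, 0.1, 0.1, 0.02, 0, 0, 0, 1, 0.11, 0.06, 0, 0, 0, 0, 1, 0.08, 0.02, 0, 0, 0, 0, 1, 0.04, 0, 0, 0, 0, 0, 1, 0, 0, 0, 0, 0, 0, 1, 0, 0, 0, 0, 0, 0, 1]

```text
clock: 30.6
tool_pos: [0.5683, 0.1133, 0.1548]
eef_rot: [-0.015, 0.712, 0.012, 0.702]
contact_force: [-0.0, -0.4, -4.2]
opening: 0.516
```

```bash
python3 go.py .57 .117 .15 .043
```

```text
t 30.6 pos [0.5683 0.1133 0.1548] yaw 0.0371 F [-0.02 -0.38 -4.23] M [0.017 0.037 0.031] op 0.516
d/250mm [ 0.007  0.015 -0.019] rot/90deg [ 0.0028 -0.0089  0.0038]
```

>>> send_rows:
  commands: [0.01, 0, 0.01, 0, -0.06, 0, 1, 0.01, 0, 0, 0, -0.07, 0, 1, 0, 0, 0, 0, -0.07, 0, 1, 0, 0, 0, 0, -0.05, 0, 1, 0, 0, 0, 0, 0, 0, 1, 0, 0, 0, 0, 0, 0, 1, 0, 0, 0, 0, 0, 0, 1, 0, 0, 0, 0, 0, 0, 1]

```text
clock: 31.4
tool_pos: [0.5755, 0.107, 0.1538]
eef_rot: [-0.018, 0.582, 0.002, 0.813]
contact_force: [-0.4, -0.1, -4.1]
opening: 0.516
```

```bash
python3 go.py .57 .117 .15 .043
```

```text
t 31.4 pos [0.5755 0.107  0.1538] yaw 0.0247 F [-0.36 -0.11 -4.05] M [ 0.076  0.545 -0.045] op 0.516
d/250mm [-0.022  0.04  -0.015] rot/90deg [0.0102 0.2094 0.0087]
```

>>> send_rows:
  commands: [0, 0.01, 0, 0.003, 0.03, 0.002, 1, 0, 0.01, 0, 0.003, 0.03, 0.002, 1, 0, 0.01, 0, 0.003, 0.03, 0.002, 1, 0, 0, 0, 0, 0.03, 0, 1, 0, 0, 0, 0, 0.03, 0, 1, 0, 0, 0, 0, 0.03, 0, 1, 0, 0, 0, 0, 0.02, 0, 1, 0, 0, 0, 0, 0, 0, 1, 0, 0, 0, 0, 0, 0, 1]

```text
clock: 32.3
tool_pos: [0.5762, 0.1103, 0.1545]
eef_rot: [-0.005, 0.709, 0.013, 0.705]
contact_force: [-0.5, -0.6, -4.0]
opening: 0.519
```

```bash
python3 samp.py; python3 go.py .57 .117 .15 .043
```

```text
t 32.7 mom [ 0.006 -0.015 -0.004] se [0.01  0.014 0.01 ] F [ 0.19 -0.2  -4.11] toolx [-0.006   0.0103 -0.9999] tilt_y_deg 0.34 pos [0.576 0.111 0.155] q [ 0.1   0.82 -0.64  1.75  0.64  0.8   0.74]
t 32.7 pos [0.5758 0.1111 0.1547] yaw 0.0276 F [-0.08  0.64 -4.92] M [ 0.019 -0.04   0.007] op 0.521
d/250mm [-0.023  0.024 -0.019] rot/90deg [-0.0065 -0.0039  0.0098]
```

>>> send_rows:
  commands: [0, 0, 0, 0, 0.06, 0, 1, 0, 0, 0, 0, 0.07, 0, 1, 0, 0, 0, 0, 0.07, 0, 1, 0, 0, 0, 0, 0.04, 0, 1, 0, 0, 0, 0, 0, 0, 1, 0, 0, 0, 0, 0, 0, 1, 0, 0, 0, 0, 0, 0, 1, 0, 0, 0, 0, 0, 0, 1]

```text
clock: 33.5
tool_pos: [0.5744, 0.1121, 0.1556]
eef_rot: [-0.006, 0.831, 0.017, 0.557]
contact_force: [-0.5, -0.1, -5.6]
opening: 0.516
```

>>> send_rows:
  commands: [0, 0.01, 0, 0, -0.04, 0, 1, 0, 0, 0, 0, -0.04, 0, 1, 0, 0, 0, 0, -0.04, 0, 1, 0, 0, 0, 0, -0.04, 0, 1, 0, 0, 0, 0, -0.04, 0, 1, 0, 0, 0, 0, -0.03, 0, 1, 0, 0, 0, 0, -0.02, 0, 1, 0, 0, 0, 0, 0, 0, 1, 0, 0, 0, 0, 0, 0, 1]

```text
clock: 34.4
tool_pos: [0.5678, 0.1148, 0.1608]
eef_rot: [-0.012, 0.7, 0.017, 0.714]
contact_force: [0.7, -0.2, -3.9]
opening: 0.514
```

```bash
python3 samp.py; python3 go.py .477 .266 .1 .036
```

```text
t 34.8 mom [-0.003  0.052  0.012] se [0.006 0.005 0.005] F [ 0.13 -0.2  -4.37] toolx [ 0.0191  0.0081 -0.9998] tilt_y_deg -1.09 pos [0.568 0.115 0.16 ] q [ 0.08  0.79 -0.64  1.79  0.66  0.76  0.72]
t 34.8 pos [0.5684 0.1148 0.16  ] yaw 0.0405 F [ 0.41  0.23 -4.08] M [0.03  0.063 0.041] op 0.518
d/250mm [-0.366  0.605 -0.24 ] rot/90deg [-0.0051  0.0122 -0.0028]
```

>>> send_rows:
  commands: [-0.04, 0.06, -0.02, -0.002, 0.006, 0, 1, -0.08, 0.13, -0.03, -0.002, 0.006, 0, 1, -0.08, 0.14, -0.04, 0, 0, 0, 1, -0.07, 0.13, -0.05, 0, 0, 0, 1, -0.06, 0.1, -0.05, 0, 0, 0, 1, -0.03, 0.05, -0.03, 0, 0, 0, 1, 0, 0, 0, 0, 0, 0, 1, 0, 0, 0, 0, 0, 0, 1]

```text
clock: 35.6
tool_pos: [0.4779, 0.2718, 0.103]
eef_rot: [-0.01, 0.706, 0.013, 0.708]
contact_force: [0.6, 0.7, -4.0]
opening: 0.521
```

```bash
python3 go.py .477 .268 .06 .036; python3 - <<'E'
from h import *
a=cams.snapshot("side")["image"];b=cams.snapshot("wrist")["image"]
cv2.imwrite("pics/p5.png",np.hstack([cv2.resize(a[180:,200:480],(480,411)),cv2.copyMakeBorder(cv2.resize(b,(320,240)),0,171,0,0,0)]))
E
```

```text
t 35.6 pos [0.4779 0.2718 0.103 ] yaw 0.0336 F [ 0.6   0.7  -4.01] M [-0.087 -0.056 -0.04 ] op 0.521
d/250mm [-0.004 -0.015 -0.172] rot/90deg [-0.0028  0.0016  0.0015]
```

View pics/p5.png

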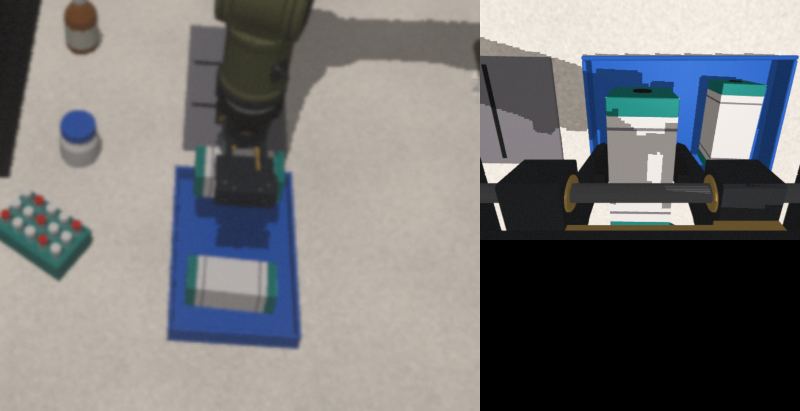

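Held cartridge sits over the free half of the blue tray, with clear space to the first one. Lower.

>>> send_rows:
  commands: [0, 0, -0.05, -0.002, 0.001, 0.002, 1, 0, 0, -0.08, 0, 0, 0, 1, 0, 0, -0.08, 0, 0, 0, 1, 0, 0, -0.05, 0, 0, 0, 1, 0, 0, -0.03, 0, 0, 0, 1, 0, 0, 0, 0, 0, 0, 1]

```text
clock: 36.3
tool_pos: [0.4841, 0.2648, 0.0271]
eef_rot: [-0.009, 0.705, 0.008, 0.709]
contact_force: [0.1, -0.7, -4.0]
opening: 0.52
```

```bash
python3 go.py .477 .268 .0185 .036
```

```text
t 36.3 pos [0.4841 0.2648 0.0271] yaw 0.0238 F [ 0.12 -0.73 -3.98] M [-0.001  0.019 -0.021] op 0.52
d/250mm [-0.029  0.013 -0.034] rot/90deg [0.0005 0.004  0.0077]
```

>>> send_rows:
  commands: [-0.02, 0.01, -0.01, 0, 0.004, 0.004, 1, 0, 0, -0.012, 0, 0, 0, 1, 0, 0, -0.008, 0, 0, 0, 1, 0, 0, 0, 0, 0, 0, 1]

```text
clock: 36.7
tool_pos: [0.4797, 0.2684, 0.0205]
eef_rot: [-0.01, 0.706, 0.011, 0.708]
contact_force: [0.7, 0.2, -4.2]
opening: 0.519
```

```bash
python3 go.py .477 .268 .0185 .036
```

```text
t 36.7 pos [0.4797 0.2684 0.0205] yaw 0.0304 F [ 0.67  0.17 -4.16] M [ 0.033 -0.019  0.003] op 0.519
d/250mm [-0.011 -0.002 -0.008] rot/90deg [-0.0009  0.0011  0.0036]
```

>>> send_rows:
  commands: [0, 0, -0.006, -0.001, 0.001, 0, 1, 0, 0, -0.004, 0, 0, 0, 1, 0, 0, -0.002, 0, 0, 0, 1]

```text
clock: 37.0
tool_pos: [0.4802, 0.2688, 0.0184]
eef_rot: [-0.011, 0.707, 0.011, 0.708]
contact_force: [-2.0, -2.1, 4.9]
opening: 0.518
```

```bash
python3 go.py .477 .268 .0185 .036
```

```text
t 37.0 pos [0.4802 0.2688 0.0184] yaw 0.0304 F [-2.05 -2.07  4.95] M [-0.185  0.336 -0.042] op 0.518
d/250mm [-0.013 -0.003  0.   ] rot/90deg [-0.0003  0.0009  0.0036]
```

>>> send_rows:
  commands: [0, 0, 0, 0, 0, 0, 0.46, 0, 0, 0, 0, 0, 0, 0.4, 0, 0, 0, 0, 0, 0, 0.34, 0, 0, 0, 0, 0, 0, 0.32, 0, 0, 0.04, 0, 0, 0, 0.32, 0, 0, 0.08, 0, 0, 0, 0.32, 0, 0, 0.12, 0, 0, 0, 0.32, 0, 0, 0.15, 0, 0, 0, 0.32, 0, 0, 0.15, 0, 0, 0, 0.32, 0, 0, 0.05, 0, 0, 0, 0.32, 0, 0, 0, 0, 0, 0, 0.32]

```text
clock: 38.1
tool_pos: [0.4802, 0.2698, 0.1762]
eef_rot: [-0.01, 0.706, 0.013, 0.709]
contact_force: [-0.1, -0.3, -0.1]
opening: 0.679
```

```bash
python3 go.py; python3 - <<'E'
from h import *
a=cams.snapshot("scene")["image"];b=cams.snapshot("side")["image"]
cv2.imwrite("pics/p6.png",np.hstack([a[80:380,100:490],b[80:380,170:560]]))
E
```

```text
t 38.1 pos [0.4802 0.2698 0.1762] yaw 0.0323 F [-0.12 -0.29 -0.1 ] M [ 0.046 -0.029 -0.063] op 0.679
```

View pics/p6.png

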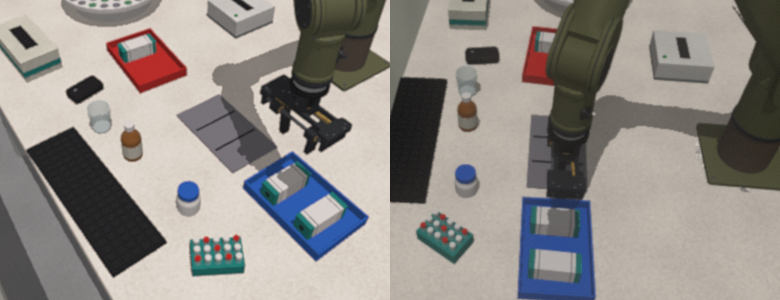

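```bash
python3 -c "
from plant import job
print(job.finish_job())"
```

```text
the job is handed in; nothing more can be done
None
```

I tilted each cartridge both ways, levelled it slowly and compared the balance moment after each tilt. One cartridge rattles and is in the red tray; the other two are solid and are in the blue tray.

| Cartridge (start place on carrier) | Moment shift, N m | Verdict | Tray |
|---|---|---|---|
| Nearest the blue tray | about 0.02 | solid | blue |
| Middle | about 0.13 | rattles | red |
| Nearest the red tray | about 0.03 | solid | blue |

- **Confidence:** A rattling cartridge should shift by 0.12 N m, and each figure is good to about 0.02 N m, so the verdicts are well apart. I corrected the figures for up to about 1° of leftover tilt. On the first cartridge one tilt was stopped early by the arm's range, so I moved outward and repeated it. Its first single readings were too noisy to decide, so I averaged eight readings each way.
- **Last checks:** The final pictures show two cartridges in the blue tray and one in the red, all flat and the right way up. By eye, the bystanders stand where they were, and the gripper is open and clear of everything. Set-down contact forces were about 6–13 N.
- **Time:** I handed in at about 38 s of the 72 s allowed. The hand-in gives no verdict.

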